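Find the soft foot of the ultrasonic cleaner and tag it

TASK

One of the three spring feet on the check plate has gone soft. With closed fingers press their round rubber pads in turn, from the robot's left to its right, each at least half-way down, then push the white tag of the softest foot fully down and leave the other two tags up. Pick nothing up, leave everything else standing where it is, and finish clear of everything.

Things in the scene. Friction and masses are not known exactly. Their poses are not given: they have to be found in the camera images.
- stand: Flat aluminium check plate fixed to the bench, 190 mm (its x) by 360 mm (its y) by 12 mm thick. Origin: centre of its underside, on the bench. The three feet stand on it in a row along its y axis, at y = +110, 0 and -110 mm; +y is the left end as the robot sees it.
- foot_left: The spring foot at the left end of the plate (plate's y = 110 mm), one of three that look alike: a 130 x 66 x 10 mm steel sole fixed on the plate (axes parallel to the plate's), with the sprung pad 32 mm towards its +x and its tag 36 mm towards its -x (robot side). Origin: centre of the sole's underside, 12 mm above the bench.
- pad_left_top (a point): Centre of the top of the round black rubber pad (40 mm across) on foot_left; 66 mm above the bench when free. Moves with the pad.
- pad_left (a joint): How far that pad is pressed down, m: 0 free, 0.012 at its stop; it springs back. Pressing half-way (6 mm) takes about 5.5 N on the softest foot, 9 N on the next and 12.5 N on the firmest; each further mm adds 0.6 N. Springs are alike, but a ballast hidden inside bears down on each pad against its spring; the heaviest makes the softest. Which is where changes.
- tag_left_top (a point): Centre of the top of foot_left's tag: a white upright plastic tab, 12 mm (foot's x) by 26 mm (foot's y), standing 16 mm proud of a grey guide block of 30 x 38 mm; the tab's top is 62 mm above the bench when up. Moves with the tab.
- tag_left (a joint): How far that tag has been pushed down, m: 0 up, 0.014 at its stop (2 mm still showing above the block). Slides with about 3 N of friction and stays where it is left.
- foot_mid: The spring foot at the middle of the plate (plate's y = 0 mm), one of three that look alike: a 130 x 66 x 10 mm steel sole fixed on the plate (axes parallel to the plate's), with the sprung pad 32 mm towards its +x and its tag 36 mm towards its -x (robot side). Origin: centre of the sole's underside, 12 mm above the bench.
- pad_mid_top (a point): Centre of the top of the round black rubber pad (40 mm across) on foot_mid; 66 mm above the bench when free. Moves with the pad.
- pad_mid (a joint): How far that pad is pressed down, m: 0 free, 0.012 at its stop; it springs back. Pressing half-way (6 mm) takes about 5.5 N on the softest foot, 9 N on the next and 12.5 N on the firmest; each further mm adds 0.6 N. Springs are alike, but a ballast hidden inside bears down on each pad against its spring; the heaviest makes the softest. Which is where changes.
- tag_mid_top (a point): Centre of the top of foot_mid's tag: a white upright plastic tab, 12 mm (foot's x) by 26 mm (foot's y), standing 16 mm proud of a grey guide block of 30 x 38 mm; the tab's top is 62 mm above the bench when up. Moves with the tab.
- tag_mid (a joint): How far that tag has been pushed down, m: 0 up, 0.014 at its stop (2 mm still showing above the block). Slides with about 3 N of friction and stays where it is left.
- foot_right: The spring foot at the right end of the plate (plate's y = -110 mm), one of three that look alike: a 130 x 66 x 10 mm steel sole fixed on the plate (axes parallel to the plate's), with the sprung pad 32 mm towards its +x and its tag 36 mm towards its -x (robot side). Origin: centre of the sole's underside, 12 mm above the bench.
- pad_right_top (a point): Centre of the top of the round black rubber pad (40 mm across) on foot_right; 66 mm above the bench when free. Moves with the pad.
- pad_right (a joint): How far that pad is pressed down, m: 0 free, 0.012 at its stop; it springs back. Pressing half-way (6 mm) takes about 5.5 N on the softest foot, 9 N on the next and 12.5 N on the firmest; each further mm adds 0.6 N. Springs are alike, but a ballast hidden inside bears down on each pad against its spring; the heaviest makes the softest. Which is where changes.
- tag_right_top (a point): Centre of the top of foot_right's tag: a white upright plastic tab, 12 mm (foot's x) by 26 mm (foot's y), standing 16 mm proud of a grey guide block of 30 x 38 mm; the tab's top is 62 mm above the bench when up. Moves with the tab.
- tag_right (a joint): How far that tag has been pushed down, m: 0 up, 0.014 at its stop (2 mm still showing above the block). Slides with about 3 N of friction and stays where it is left.
- vial_a: Loose amber glass vial, 24 mm across and 55 mm tall, standing on the plate in a gap between two feet. Origin: centre of its underside. To be left alone.
- vial_b: Loose amber glass vial, 24 mm across and 55 mm tall, standing on the plate in a gap between two feet. Origin: centre of its underside. To be left alone.
- jar: Loose amber jar, 60 mm across, 75 mm tall, on the bench beyond the plate. Origin: centre of its underside. To be left alone.
- beaker: Loose glass beaker, 66 mm across, 80 mm tall, on the bench beyond the plate. Origin: centre of its underside. To be left alone.
- wrench: Loose wrench, 150 mm long, lying on the bench at the plate's left end. Origin: its middle, on the bench. To be left alone.
- spare: Loose spare spring foot, 42 mm across, 44 mm tall, standing on the bench at the plate's right end; it has no tag and is not part of the check. Origin: centre of its underside. To be left alone.

How it is judged:
By the outcome, as a careful person would: the job done as asked, in the order asked, and still so for the second after the job is handed in, with the robot touching nothing.
It also fails if it takes over 51 s, if anything falls off the work surface, if the arm or the gripper's body presses on something with over 40 N, if the wrist force passes 120 N, or if a joint passes its speed limit or range.

ROBOT

A 7-joint arm with a two-finger parallel gripper is mounted at the origin on the work surface. World frame = base frame: x ahead of the robot, y to its left, z up, the work surface at z = 0. Lengths are in m, angles in rad, forces in N, time in s.
With the tool pointing down it reaches from about 0.4 to 0.85 m from the base axis. Payload 6.9 kg.
Tool frame: the origin (TCP) lies at the very end of the fingers, on their centre line; the grasp point (between the pads) lies robot.grasp_offset behind it (robot.grasp_offset is the distance from the TCP to the grasp point, in m); z points along the fingers, y is the line along which they close (so a half turn about z gives the same grasp; the last joint's range is limited). The gripper opens to 85 mm and grips with 20 to 120 N. Pads are 22 mm wide; open, the fingers measure 114 mm over their backs; the gripper's body (76 mm by 85 mm) begins 54 mm behind the grasp point. The pads swing forward as they close: fully open they stand 13 mm farther back than shut.
Start: joints at [-1.071, 0.507, -0.238, 1.5, 0.126, 1.149, -0.155], TCP at [0.24, 0.577, 0.231] pointing down, gripper open.
Joint ranges: [-3.08, 3.08], [-0.24, 2.05], [-1.43, 1.35], [0, 2.5], [-1.52, 4.66], [0.17, 1.96], [-2.89, 2.89]. Speed limits (rad/s): [2.39, 2.39, 3.14, 3.14, 3.14, 3.14, 3.14].

INTERFACE

Orientations are given as a rotation vector (axis times angle).
In Python, from station import robot gives the robot as it stands. The module is installed in compiled form; this text tells all that it offers.
- The arm moves only by the tool arm_command, never from a script. Its argument "increments" is one flat list of numbers, 7 for each row, row after row: the shift along the tool's x, y, z scaled (see below), then the turn, a rotation vector about the tool's x, y, z scaled (see below), then the opening, from -1 (shut) to 1 (fully open). In form: [tx, ty, tz, ax, ay, az, claw, tx, ty, tz, ax, ay, az, claw, ...]. A call has 1 to 5 rows; each row is the pose to reach, as a shift and turn from the pose commanded when the call began, along the tool's axes at that moment; what a row does not reach only later rows make up. The controller multiplies each number of a shift by 500 mm and each number of a turn by 2 rad. A row lasts 1/12 s, in which the tool goes at most 41.7 mm and 7.16 degrees, less where a joint would pass 70% of its speed; a pose out of reach is approached as far as the arm can. A call with a number of a shift or a turn outside -1 to 1 is refused whole. A call with a gripper value outside its range is refused whole. The fingers move at their own pace and stop on an object; "newtons" is the grip in N (left out, the last holds). Time passes only in rows, so rows that repeat a pose let the fingers close. It gives the time, the measured TCP pose, the force, the opening and the grip force at its end, in the units of the state.
- robot.state(): the state, without advancing time (a new reading comes with each control period).
- robot.grab_frame(name): name is "scene" or "top"; returns a dict with "img" (384x512x3 uint8, blue, green, red), "vertical_fov" (degrees; the focal length in pixels is half the picture's height over the tangent of half this angle, whatever the lens; pixels are square), "cx", "cy" (the principal point, pixels), "camera_from_world" (4x4, takes a point from world to camera coordinates). Camera axes: x right, y down, z forward; pixel columns grow to the right and rows downward; lengths in m; the calibration is good to about 2 mm. A picture is of the moment at which its call begins. There is no depth.
- robot.sign_off(): hands the job in; it is judged then, once.
The state is a dict: "t": time; "joints": joint angles; "qd": joint speeds; "tau": joint torques, N m; "tool_pos": TCP position; "orientation": TCP orientation; "ft_force": force on the tool from outside, world axes, zero at the start; "ft_torque": the same for the moment, N m; "width": finger opening in m; "grip_force": force on a finger pad.
Only numpy, scipy, OpenCV 4.12 (cv2) and the standard library are available. Lean on these libraries where they do the work, as an engineer would, in place of code of your own. Each camera call takes 0.05 s, during which the arm holds its last target. There are 200 camera calls.

## Working session

There is one attempt and no reset: what is moved stays moved. The work goes in short steps, Python scripts to look and compute and a tool call to move; the robot and the scene stay as the last step left them, time stands still between calls to the robot, and variables do not carry over. Pictures are saved under pics/ and viewed, at most 10 in all, crops included, and the job is handed in when it is done.

Besides the shell and the picture viewer there is one more tool, called by a JSON object that holds its "op" and its "data", one argument or row to a line. arm_command: Moves the arm, as the interface text tells. Its arguments: {"type":"object","properties":{"increments":{"type":"array"},"newtons":{"type":"number"}},"required":["increments"]}

```bash
mkdir -p pics; python3 - <<'E'
from station import robot
import cv2,numpy as np,pickle
d={n:robot.grab_frame(n) for n in("scene","top")}
pickle.dump(d,open('f.pkl','wb'))
for n in d:
    cv2.imwrite(f'pics/{n}.png',cv2.resize(d[n]['img'],(800,600)))
    print(n,d[n]['vertical_fov'],d[n]['cx'],d[n]['cy'],d[n]['camera_from_world'].round(3).tolist())
s=robot.state();print(s,robot.grasp_offset)
E
```

```text
scene 43.71424003483179 254.55738090668726 199.81379777043847 [[-0.84, 0.542, 0.015, 0.484], [0.405, 0.645, -0.648, -0.21], [-0.361, -0.538, -0.762, 1.433], [0.0, 0.0, 0.0, 1.0]]
top 52.06365836081488 259.48093492748734 185.19313811039288 [[0.024, -0.999, 0.022, 0.012], [-0.99, -0.027, -0.141, 0.616], [0.141, -0.018, -0.99, 0.91], [0.0, 0.0, 0.0, 1.0]]
{'t': 0.1, 'joints': array([-1.07149008,  0.50823483, -0.23748813,  1.50104469,  0.12570045,
        1.14889272, -0.15478066]), 'qd': array([ 0.00127488, -0.00145638, -0.00169948, -0.00239051,  0.00115752,
       -0.00039426, -0.00044578]), 'tau': array([-3.95978132e-03, -6.21835184e+01, -2.19454788e+00, -2.50206453e+01,
        1.24795720e-02,  7.75688386e-03,  2.05261199e-05]), 'tool_pos': array([0.23973197, 0.57670341, 0.23052278]), 'orientation': array([-6.14557029e-01, -3.08063035e+00,  2.47033614e-03]), 'ft_force': array([-0.77318787,  0.14462677, -0.14368085]), 'ft_torque': array([-0.01233124,  0.00595787,  0.04222267]), 'grip_force': 0.0, 'width': 0.08533562924788549} 0.0187
```

View pics/top.png

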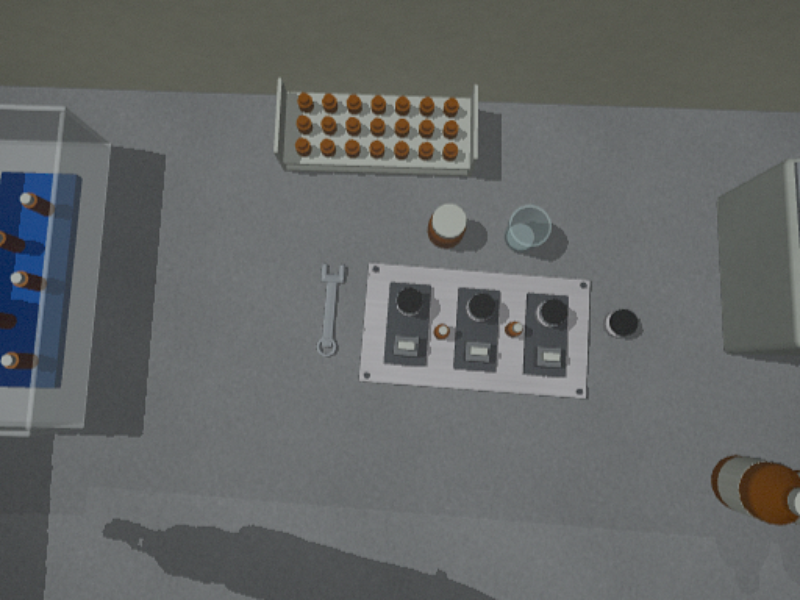

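View pics/scene.png

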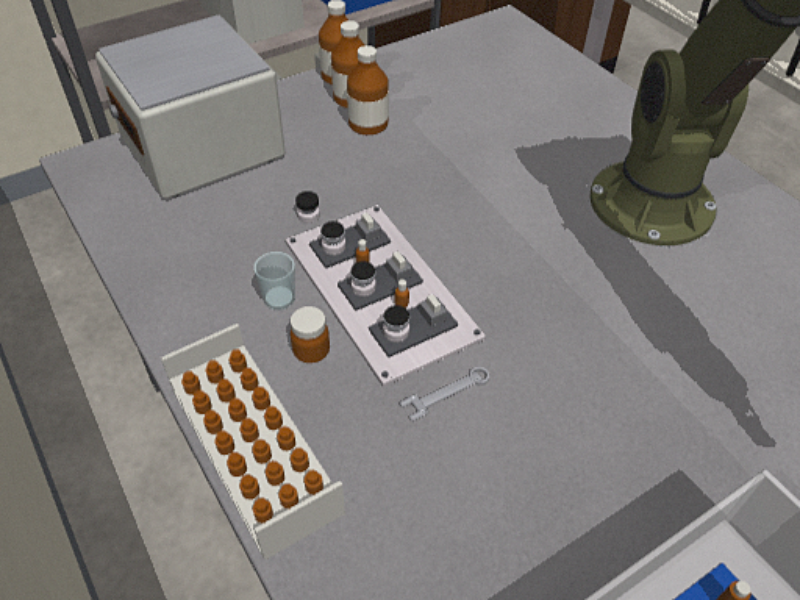

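The top view shows pads at about (410,301), (482,306), (553,312), white tags at (407,345), (479,351), (551,357) and vials at (442,331), (514,328) in the 800x600 scale. The scene view shows the same layout with everything upright.

```bash
cat > h.py <<'E'
import numpy as np,cv2
from scipy.spatial.transform import Rotation as R
def cam(f):
    F=192/np.tan(np.radians(f['vertical_fov'])/2);return F,f['camera_from_world']
def ray(f,u,v,z):
    F,T=cam(f);d=T[:3,:3].T@np.array([(u-f['cx'])/F,(v-f['cy'])/F,1]);c=-T[:3,:3].T@T[:3,3]
    return c+d*(z-c[2])/d[2]
def proj(f,p):
    F,T=cam(f);q=T[:3,:3]@p+T[:3,3];return F*q[:2]/q[2]+[f['cx'],f['cy']]
def blob(img,u,v,r,kind):
    g=img.max(2).astype(int);h,w=g.shape
    m=(g<45) if kind=='pad' else (g>int(kind))
    k=np.zeros((h,w),np.uint8);cv2.circle(k,(int(u),int(v)),r,1,-1)
    m=(m&(k>0)).astype(np.uint8)
    n,l,s,c=cv2.connectedComponentsWithStats(m)
    i=1+np.argmax(s[1:,4]);return c[i],s[i]
def delta(s,p,yaw):  # shift/turn in arm_command units; tool down with tool x heading yaw
    r=R.from_rotvec(s['orientation']);t=R.from_matrix(np.array([[np.cos(yaw),np.sin(yaw),0],[np.sin(yaw),-np.cos(yaw),0],[0,0,-1]]))
    return (r.inv().apply(np.array(p)-s['tool_pos'])/.5).round(4),((r.inv()*t).as_rotvec()/2).round(4)
E
python3 - <<'E'
import pickle;from h import *
d=pickle.load(open('f.pkl','rb'));k=.64
t,s=d['top'],d['scene']
P={}
for n,a in dict(padL=(410,301),padM=(482,306),padR=(553,312),tagL=(407,345),tagM=(479,351),tagR=(551,357)).items():
    pad=n[0:3]=='pad'; z=.066 if pad else .062
    c,st=blob(t['img'],a[0]*k,a[1]*k,11 if pad else 10,'pad' if pad else '150')
    p=ray(t,*c,z);u=proj(s,p)
    c2,st2=blob(s['img'],*u,10 if pad else 9,'pad' if pad else '150')
    print(n,c.round(1),st[2:],p.round(4),'scene',u.round(1),c2.round(1),st2[2:],ray(s,*c2,z).round(4))
for a in [(376,269),(585,285),(367,375),(580,392)]:
    print(ray(t,a[0]*k,a[1]*k,.012).round(4))
for a in [(442,331),(514,328)]: print('vial',ray(t,a[0]*k,a[1]*k,.067).round(4))
x=R.from_rotvec([-.61456,-3.08063,.00247]).as_matrix();print(x.round(3))
for n,f in d.items():
    c=f['img'][150:270,200:400] if n=='top' else f['img'][120:250,170:320]
    c=cv2.resize(c,(800,480) if n=='top' else (690,598),interpolation=0);cv2.imwrite(f'pics/{n}_c.png',c)
E
```

```text
padL [268.7 191.7] [2 2 3] [0.5977 0.0062 0.066 ] scene [248.8 196.8] [251.6 200.6] [12 11 85] [0.5984 0.0199 0.066 ]
padM [302.3 199.3] [2 2 3] [ 0.5816 -0.0738  0.066 ] scene [237.2 174. ] [233. 173.] [ 13  11 104] [ 0.5888 -0.0824  0.066 ]
padR [348.  196.5] [ 5 10 11] [ 0.5914 -0.1822  0.066 ] scene [212.7 150.1] [212.5 146.8] [ 14  10 104] [ 0.5854 -0.1937  0.066 ]
tagL [259.5 220.6] [10  5 40] [0.5291 0.0261 0.062 ] scene [276.6 191.9] [276.4 188.6] [ 19  15 167] [0.5233 0.0172 0.062 ]
tagM [306.4 224.4] [10  5 41] [ 0.523  -0.0844  0.062 ] scene [254.4 163.8] [254.3 160.8] [ 19  15 175] [ 0.5173 -0.0938  0.062 ]
tagR [352.5 228. ] [10  5 41] [ 0.5175 -0.1932  0.062 ] scene [234.4 138.8] [234.6 137.7] [ 19  11 118] [ 0.5146 -0.1969  0.062 ]
[0.6521 0.0755 0.012 ]
[ 0.6354 -0.2629  0.012 ]
[0.4827 0.0843 0.012 ]
[ 0.4644 -0.252   0.012 ]
vial [ 0.5508 -0.0282  0.067 ]
vial [ 0.5581 -0.1367  0.067 ]
[[-0.923  0.384 -0.001]
 [ 0.384  0.923 -0.001]
 [-0.    -0.002 -1.   ]]
```

View pics/top_c.png

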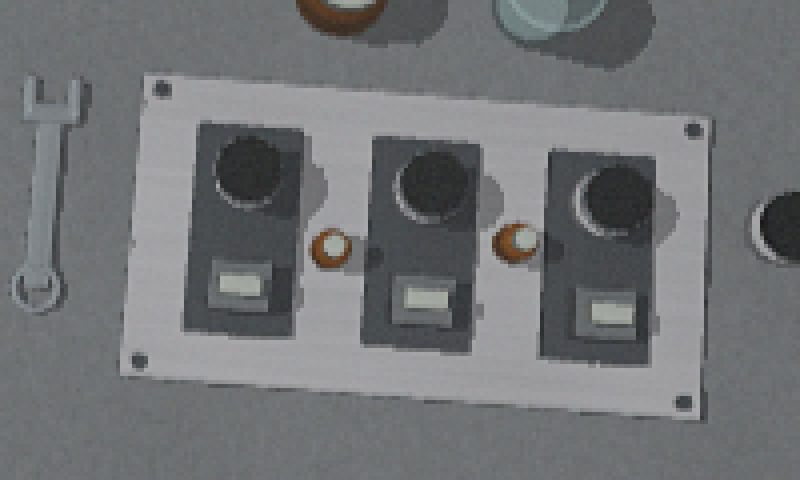

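Tags come out consistent: 219.6 mm between the outer two, plate yaw about -0.053 rad. So pads are at L (0.597,0.022), M (0.591,-0.088), R (0.585,-0.197).

```bash
cat > go.py <<'E'
import sys;from h import *;from station import robot
s=robot.state();p=[float(a) for a in sys.argv[1:4]]
print(s['t'],s['tool_pos'].round(4),s['ft_force'].round(2),s['width'].round(4),delta(s,p,np.pi-.0528))
E
python3 go.py .597 .022 .15
python3 -c "
import pickle;from h import *
t=pickle.load(open('f.pkl','rb'))['top']
for a in [(247,171),(434,186),(617,199)]: print(ray(t,200+a[0]/4,150+a[1]/4,.066).round(4))"
```

```text
[0.5947 0.0225 0.066 ]
[ 0.5887 -0.0883  0.066 ]
[ 0.5839 -0.1971  0.066 ]Traceback (most recent call last):
  File "go.py", line 3, in <module>
    print(s['t'],s['tool_pos'].round(4),s['ft_force'].round(2),s['width'].round(4),delta(s,p,np.pi-.0528))
                                                               ^^^^^^^^^^^^^^^^
AttributeError: 'float' object has no attribute 'round'
```

```bash
sed -i "s/s\['width'\].round(4)/s['width']/" go.py; python3 go.py .596 .022 .15
```

```text
0.1 [0.2397 0.5767 0.2305] [-0.77  0.14 -0.14] 0.08533562924788549 (array([-1.0837, -0.7508,  0.1623]), array([-8.000e-04, -1.000e-04, -1.705e-01]))
```

{"op": "arm_command", "data": {
  "increments": [-0.54,-0.375,0.08,0,0,-0.17,-1,-0.54,-0.375,0.08,0,0,-0.17,-1,-0.54,-0.375,0.08,0,0,-0.17,-1,-0.54,-0.375,0.08,0,0,-0.17,-1,-0.54,-0.375,0.08,0,0,-0.17,-1],
  "newtons": 40
}}

```text
t: 0.52
tool_pos: [0.352, 0.401, 0.2056]
orientation: [-0.083, -3.14, 0.001]
ft_force: [1.2, 0.5, -0.1]
width: 0.0254
grip_force: 0.0
```

```bash
python3 go.py .596 .022 .15
```

```text
0.5167 [0.352  0.401  0.2056] [ 1.16  0.5  -0.06] 0.025448142879334085 (array([-0.5275, -0.7311,  0.1113]), array([-0.0003, -0.0002, -0.0001]))
```

{"op": "arm_command", "data": {
  "increments": [-0.527,-0.731,0.11,0,0,0,-1,-0.527,-0.731,0.11,0,0,0,-1,-0.527,-0.731,0.11,0,0,0,-1,-0.527,-0.731,0.11,0,0,0,-1,-0.527,-0.731,0.11,0,0,0,-1]
}}

```text
t: 0.93
tool_pos: [0.4637, 0.227, 0.1805]
orientation: [-0.084, -3.14, 0.0]
ft_force: [0.6, 1.0, 0.5]
width: -0.0002
grip_force: 0.0
```

```bash
python3 go.py .596 .022 .15
```

```text
0.9333 [0.4637 0.227  0.1805] [0.61 1.   0.46] -0.0002152560172367881 (array([-0.2862, -0.3953,  0.0611]), array([-0.0001, -0.0001, -0.0004]))
```

{"op": "arm_command", "data": {
  "increments": [-0.286,-0.395,0.06,0,0,0,-1,-0.286,-0.395,0.06,0,0,0,-1,-0.286,-0.395,0.06,0,0,0,-1,-0.286,-0.395,0.06,0,0,0,-1,-0.286,-0.395,0.06,0,0,0,-1]
}}

```text
t: 1.35
tool_pos: [0.5758, 0.0533, 0.155]
orientation: [-0.085, -3.14, 0.0]
ft_force: [0.6, 0.9, -0.1]
width: -0.0
grip_force: 0.0
```

```bash
python3 go.py .596 .022 .1
```

```text
1.35 [0.5758 0.0533 0.155 ] [ 0.64  0.88 -0.1 ] -1.3261035964535873e-05 (array([-0.0437, -0.0602,  0.1099]), array([-0.    , -0.0002, -0.0005]))
```

{"op": "arm_command", "data": {
  "increments": [-0.04,-0.055,0.05,0,0,0,-1,-0.04,-0.055,0.11,0,0,0,-1,-0.04,-0.055,0.11,0,0,0,-1,-0.04,-0.055,0.11,0,0,0,-1,-0.04,-0.055,0.11,0,0,0,-1]
}}

```text
t: 1.77
tool_pos: [0.5938, 0.0282, 0.1014]
orientation: [0.082, 3.14, 0.001]
ft_force: [1.0, 0.6, -1.0]
width: -0.0003
grip_force: 0.0
```

```bash
python3 go.py .596 .022 .07
```

```text
1.7667 [0.5938 0.0282 0.1014] [ 1.01  0.56 -1.01] -0.0003337214927702068 (array([-0.0051, -0.0122,  0.0627]), array([0.0005, 0.0001, 0.0004]))
```

{"op": "arm_command", "data": {
  "increments": [-0.005,-0.012,0.058,0,0,0,-1,-0.005,-0.012,0.058,0,0,0,-1,-0.005,-0.012,0.058,0,0,0,-1,-0.005,-0.012,0.058,0,0,0,-1,-0.005,-0.012,0.058,0,0,0,-1]
}}

```text
t: 2.18
tool_pos: [0.5966, 0.0215, 0.0732]
orientation: [0.083, 3.138, 0.001]
ft_force: [-0.3, 0.3, 0.2]
width: 0.0
grip_force: 0.0
```

{"op": "arm_command", "data": {
  "increments": [0,0,0,0,0,0,-1,0,0,0,0,0,0,-1,0,0,0,0,0,0,-1]
}}

```text
t: 2.43
tool_pos: [0.5961, 0.0208, 0.0721]
orientation: [0.084, 3.14, 0.0]
ft_force: [-0.3, -0.5, -0.8]
width: -0.0004
grip_force: 0.0
```

```bash
python3 go.py .596 .022 .058; python3 - <<'E'
from station import robot
import cv2
f=robot.grab_frame('scene');c=f['img'][120:250,170:320];cv2.imwrite('pics/p1.png',cv2.resize(c,(690,598)))
E
```

```text
2.4333 [0.5961 0.0208 0.0721] [-0.3  -0.51 -0.82] -0.0004370147974050863 (array([0.0003, 0.0024, 0.0281]), array([ 0.    ,  0.0004, -0.0004]))
```

View pics/p1.png

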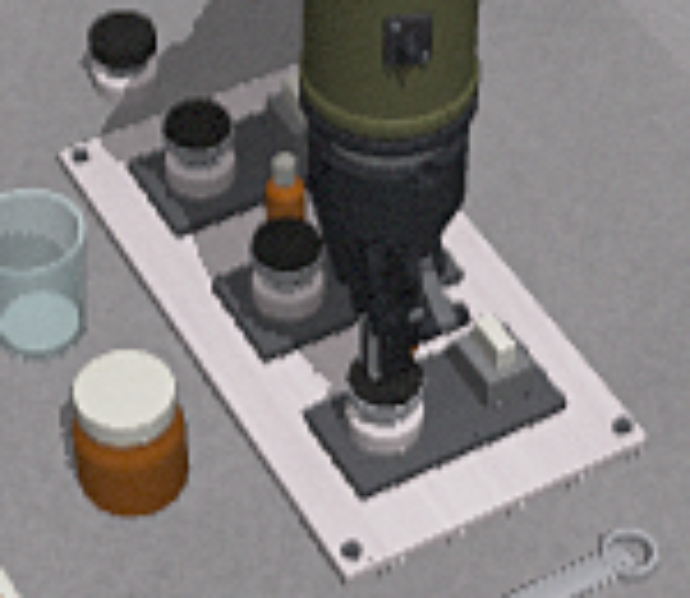

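The closed fingers are centred over the left pad (crop pixel about (385,380)), and the vials and tag are clear of them. Pressing it now.

{"op": "arm_command", "data": {
  "increments": [0,0,0.012,0,0,0,-1,0,0,0.022,0,0,0,-1,0,0,0.03,0,0,0,-1,0,0,0.03,0,0,0,-1,0,0,0.03,0,0,0,-1]
}}

```text
t: 2.9
tool_pos: [0.5967, 0.0207, 0.0569]
orientation: [0.085, 3.139, 0.0]
ft_force: [-0.8, -0.5, 11.3]
width: 0.0002
grip_force: 5.2
```

{"op": "arm_command", "data": {
  "increments": [0,0,0,0,0,0,-1,0,0,0,0,0,0,-1,0,0,0,0,0,0,-1,0,0,0,0,0,0,-1]
}}

```text
t: 3.23
tool_pos: [0.5967, 0.0206, 0.0571]
orientation: [0.085, 3.139, 0.0]
ft_force: [-1.9, -0.2, 10.0]
width: -0.0002
grip_force: 5.2
```

{"op": "arm_command", "data": {
  "increments": [0,0,0,0,0,0,-1,0,0,0,0,0,0,-1]
}}

```text
t: 3.4
tool_pos: [0.5967, 0.0206, 0.0572]
orientation: [0.085, 3.139, 0.0]
ft_force: [-0.5, 0.3, 9.9]
width: -0.0002
grip_force: 5.2
```

{"op": "arm_command", "data": {
  "increments": [0,0,-0.08,0,0,0,-1,0,0,-0.08,0,0,0,-1,0,-0.22,-0.08,0,0,0,-1,0,-0.22,-0.08,0,0,0,-1,0,-0.22,-0.08,0,0,0,-1]
}}

```text
t: 3.82
tool_pos: [0.5895, -0.0936, 0.0961]
orientation: [-0.088, -3.14, 0.004]
ft_force: [0.2, -1.0, 0.6]
width: 0.0003
grip_force: 0.0
```

{"op": "arm_command", "data": {
  "increments": [0,0,0,0,0,0,-1,0,0,0,0,0,0,-1,0,0,0,0,0,0,-1]
}}

```text
t: 4.07
tool_pos: [0.59, -0.0884, 0.0961]
orientation: [-0.084, -3.14, -0.002]
ft_force: [-0.3, 0.3, 0.1]
width: 0.0
grip_force: 0.0
```

```bash
python3 go.py .590 -.088 .072
```

```text
4.0667 [ 0.59   -0.0884  0.0961] [-0.29  0.32  0.1 ] 6.718113540760091e-06 (array([-0.    ,  0.0008,  0.0482]), array([ 0.0005, -0.0001, -0.0005]))
```

{"op": "arm_command", "data": {
  "increments": [0,0,0.04,0,0,0,-1,0,0,0.056,0,0,0,-1,0,0,0.068,0,0,0,-1,0,0,0.078,0,0,0,-1,0,0,0.078,0,0,0,-1]
}}

```text
t: 4.48
tool_pos: [0.5896, -0.0871, 0.0575]
orientation: [-0.081, -3.139, -0.002]
ft_force: [-4.8, 1.4, 14.2]
width: -0.0001
grip_force: 6.8
```

{"op": "arm_command", "data": {
  "increments": [0,0,0,0,0,0,-1,0,0,0,0,0,0,-1,0,0,0,0,0,0,-1,0,0,0,0,0,0,-1]
}}

```text
t: 4.82
tool_pos: [0.5897, -0.0871, 0.0586]
orientation: [-0.081, -3.14, -0.001]
ft_force: [-5.3, 2.0, 13.1]
width: -0.0
grip_force: 6.5
```

{"op": "arm_command", "data": {
  "increments": [0,0,0,0,0,0,-1,0,0,0,0,0,0,-1]
}}

```text
t: 4.98
tool_pos: [0.5897, -0.0871, 0.0586]
orientation: [-0.081, -3.14, -0.001]
ft_force: [-5.5, 2.3, 12.1]
width: 0.0004
grip_force: 6.5
```

{"op": "arm_command", "data": {
  "increments": [0,0,-0.08,0,0,0,-1,0,0,-0.08,0,0,0,-1,0,-0.22,-0.08,0,0,0,-1,0,-0.22,-0.08,0,0,0,-1,0,-0.22,-0.08,0,0,0,-1]
}}

```text
t: 5.4
tool_pos: [0.5839, -0.2022, 0.0978]
orientation: [0.085, 3.14, -0.004]
ft_force: [0.5, -1.5, -0.1]
width: 0.0003
grip_force: 0.0
```

{"op": "arm_command", "data": {
  "increments": [0,0,0,0,0,0,-1,0,0,0,0,0,0,-1,0,0,0,0,0,0,-1]
}}

```text
t: 5.65
tool_pos: [0.5844, -0.1973, 0.0973]
orientation: [0.082, 3.14, 0.002]
ft_force: [0.4, -0.1, 0.0]
width: -0.0002
grip_force: 0.0
```

```bash
python3 go.py .585 -.197 .057
```

```text
5.65 [ 0.5844 -0.1973  0.0973] [ 0.41 -0.12  0.02] -0.00016850205875023732 (array([-0.0011,  0.0006,  0.0807]), array([0.0007, 0.    , 0.0002]))
```

{"op": "arm_command", "data": {
  "increments": [0,0,0.04,0,0,0,-1,0,0,0.056,0,0,0,-1,0,0,0.068,0,0,0,-1,0,0,0.08,0,0,0,-1,0,0,0.08,0,0,0,-1]
}}

```text
t: 6.07
tool_pos: [0.5841, -0.1969, 0.0569]
orientation: [-0.081, -3.14, -0.003]
ft_force: [-1.9, 3.8, 7.8]
width: 0.0001
grip_force: 3.5
```

{"op": "arm_command", "data": {
  "increments": [0,0,0,0,0,0,-1,0,0,0,0,0,0,-1,0,0,0,0,0,0,-1,0,0,0,0,0,0,-1]
}}

```text
t: 6.4
tool_pos: [0.5841, -0.1969, 0.0582]
orientation: [-0.082, -3.14, -0.003]
ft_force: [-2.2, 4.2, 6.7]
width: 0.0002
grip_force: 3.1
```

{"op": "arm_command", "data": {
  "increments": [0,0,0,0,0,0,-1,0,0,0,0,0,0,-1]
}}

```text
t: 6.57
tool_pos: [0.5841, -0.1969, 0.0582]
orientation: [-0.082, -3.14, -0.003]
ft_force: [-2.9, 4.1, 6.2]
width: 0.0001
grip_force: 3.1
```

The forces are about 10.4 N (left), 13 N (middle) and 6.5 N (right), so the right foot is the softest. Next is its tag.

{"op": "arm_command", "data": {
  "increments": [0,0,-0.08,0,0,0,-1,0,0,-0.08,0,0,0,-1,0.133,0,-0.08,0,0,0,-1,0.133,0,-0.08,0,0,0,-1,0.133,0,-0.08,0,0,0,-1]
}}

```text
t: 6.98
tool_pos: [0.5123, -0.1957, 0.0977]
orientation: [-0.086, -3.136, 0.001]
ft_force: [-1.2, 1.1, 0.0]
width: -0.0001
grip_force: 0.0
```

{"op": "arm_command", "data": {
  "increments": [0,0,0,0,0,0,-1,0,0,0,0,0,0,-1,0,0,0,0,0,0,-1]
}}

```text
t: 7.23
tool_pos: [0.5192, -0.1954, 0.0978]
orientation: [0.083, 3.139, -0.0]
ft_force: [0.5, 0.5, 0.1]
width: 0.0002
grip_force: 0.0
```

```bash
python3 go.py .5175 -.1935 .048
```

```text
7.2333 [ 0.5192 -0.1954  0.0978] [0.48 0.52 0.13] 0.0001711212145532194 (array([0.0038, 0.0036, 0.0996]), array([-0.0001,  0.0009, -0.0002]))
```

{"op": "arm_command", "data": {
  "increments": [0.004,0.004,0.05,0,0,0,-1,0.004,0.004,0.066,0,0,0,-1,0.004,0.004,0.08,0,0,0,-1,0.004,0.004,0.092,0,0,0,-1,0.004,0.004,0.1,0,0,0,-1]
}}

```text
t: 7.65
tool_pos: [0.5161, -0.1929, 0.0473]
orientation: [-0.084, -3.14, -0.001]
ft_force: [-6.9, 4.1, 40.5]
width: -0.0003
grip_force: 20.5
```

{"op": "arm_command", "data": {
  "increments": [0,0,0,0,0,0,-1,0,0,0.002,0,0,0,-1,0,0,0.002,0,0,0,-1]
}}

```text
t: 7.9
tool_pos: [0.516, -0.1928, 0.0478]
orientation: [0.084, 3.14, 0.0]
ft_force: [-3.7, 3.6, 13.7]
width: -0.0002
grip_force: 7.0
```

The tag is at its stop, with TCP z at 0.048 and the force having risen to 40 N. Retreating upwards and towards the robot.

{"op": "arm_command", "data": {
  "increments": [0,0,-0.08,0,0,0,-1,0,0,-0.16,0,0,0,-1,0,0,-0.24,0,0,0,-1,0.1,0,-0.3,0,0,0,-1,0.16,0,-0.34,0,0,0,-1]
}}

```text
t: 8.32
tool_pos: [0.4463, -0.1897, 0.2124]
orientation: [0.083, 3.137, -0.001]
ft_force: [-0.0, 0.1, 0.1]
width: 0.0001
grip_force: 0.0
```

{"op": "arm_command", "data": {
  "increments": [0.1,0,0,0,0,0,-1,0.1,0,0,0,0,0,-1,0.1,0,0,0,0,0,-1,0.1,0,0,0,0,0,-1]
}}

```text
t: 8.65
tool_pos: [0.3957, -0.1874, 0.2111]
orientation: [0.086, 3.139, -0.002]
ft_force: [0.2, -0.5, 0.2]
width: 0.0004
grip_force: 0.0
```

```bash
python3 go.py .5175 -.1935 .048; python3 - <<'E'
from station import robot
import cv2
f=robot.grab_frame('scene');c=f['img'][120:250,170:320];cv2.imwrite('pics/p2.png',cv2.resize(c,(690,598)))
E
```

```text
8.65 [ 0.3957 -0.1874  0.2111] [ 0.18 -0.48  0.22] 0.0004282969917822424 (array([-0.2434,  0.0014,  0.3265]), array([-0.0005,  0.0009, -0.0009]))
```

View pics/p2.png

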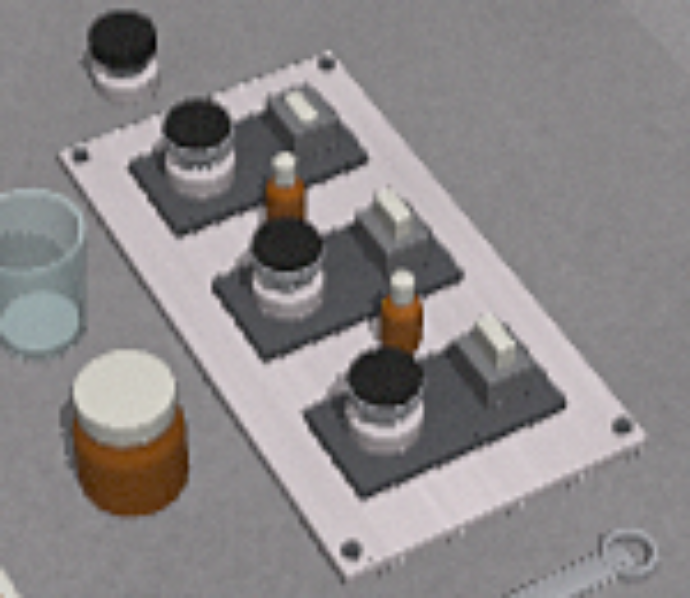

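The right tag, at crop pixel (302,108), is down. The other two, at (393,212) and (495,342), are still up. Both vials are standing and the arm is clear.

```bash
python3 -c "
from station import robot
print(robot.sign_off())"
```

```text
the job is handed in; nothing more can be done
None
```

The job is handed in: I pressed all three pads left to right, found the right foot softest (about 6.5 N, against 10.4 N left and 13 N middle), pushed its tag to the stop, left the other two tags up, and finished with the arm clear.

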